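# Rock the stuck ball stopper out of a carafe

## Robot

A 6-joint arm with a two-finger parallel gripper is mounted at the origin on a cart in front of the work surface, level with it; the furniture and walls round the work are solid. World frame = base frame: x ahead of the robot, y to its left, z up, the work surface at z = 0. Lengths are in m, angles in rad, forces in N, time in s.
With the tool pointing down it reaches from about 0.375 to 0.9 m from the base axis. Payload 3.1 kg.
Tool frame: the origin (TCP) lies at the very end of the fingers, on their centre line; the grasp point (between the pads) lies 19 mm behind it; z points along the fingers, y is the direction in which the jaws open and shut (so a half turn about z gives the same grasp; the last joint's range is limited). The gripper opens to 85 mm and grips with 20 to 120 N. Pads are 22 mm wide; open, the fingers measure 114 mm over their backs; the gripper's body (76 mm by 85 mm) begins 54 mm behind the grasp point. The pads swing forward as they close: fully open they stand 13 mm farther back than shut.
Start: joints at [-1.379, 0.527, 1.433, -0, 1.181, -0.178], TCP at [0.226, -0.583, 0.231] pointing down, gripper open.
Joint ranges: [-3.08, 3.08], [-0.75, 2.2], [0.22, 2.44], [-1.43, 4.57], [0, 2.65], [-2.85, 2.85]. Speed limits (rad/s): [2.79, 2.79, 3.14, 3.14, 3.14, 3.14].

## Interface

Orientations are given as a unit quaternion [x, y, z, w].
In Python, from station import manip gives the robot as it stands.
- The arm moves only by the tool send_rows, never from a script. Its argument "motion" is a list of rows, each an object with "gripper": the finger opening in mm, from 0 to 85.4; "travel": the shift along the tool's x, y, z in mm, a list of three; "rotation": the turn, a rotation vector about the tool's x, y, z in degrees, a list of three. In form: [{"gripper": gripper, "travel": [x, y, z], "rotation": [ax, ay, az]}, ...]. A call has 1 to 12 rows; each row shifts and turns the commanded pose from where the row before left it, along the tool's axes as they then stand; what a row does not reach is not made up. A row lasts 1/12 s, in which the tool goes at most 41.7 mm and 7.16 degrees, less where a joint would pass 70% of its speed; a pose out of reach is approached as far as the arm can. A call is refused whole if a number of a shift passes 41.7 or a number of a turn 7.16, either way. A call with a gripper value outside its range is refused whole. The fingers move at their own pace and stop on an object; "newtons" is the grip in N (left out, the last holds). Time passes only in rows, so rows that do not move let the fingers close. It gives the time, the measured TCP pose, the force and the opening at its end, in the units of the state.
- manip.sense(): the state, without advancing time (a new reading comes with each control period).
- manip.snapshot(name): name is "scene" or "side" or "wrist"; returns the picture (480x640x3 uint8, red, green, blue); there is no depth.
- manip.calibration(name): a dict with "fx", "fy", "cx", "cy" (pixels), "cam_to_world" (4x4, takes a point from camera to world coordinates). Camera axes: x right, y down, z forward; pixel columns grow to the right and rows downward; lengths in m; the calibration is good to about 2 mm. A picture is of the moment at which its call begins: read the wrist's pose just before it. calibration takes no time and is no camera call; for the wrist camera it gives the pose at the moment of the call.
- manip.sign_off(): hands the job in, once; it reports no verdict.
The state is a dict: "t": time; "q": joint angles; "qd": joint speeds; "tau": joint torques, N m; "tcp_pos": TCP position; "tool_rot": TCP orientation; "force": force on the tool from outside, world axes, zero at the start; "ft_torque": the same for the moment, N m; "finger_gap": opening from 0.0 (shut) to 1.0 (fully open).
Only numpy, scipy, OpenCV 4.12 (cv2) and the standard library are available. Lean on these libraries where they do the work, as an engineer would, in place of code of your own. Each camera call takes 0.05 s, during which the arm holds its last target. There are 200 camera calls.

## Task

The wooden ball stopper has slipped down inside the neck of one of the two glass carafes lying on the chopping board and is caught behind the ledges in there. Pick that carafe up by its neck, hold it mouth down over the white bowl and rock it from side to side until the ball comes out into the bowl, then lay the carafe flat on its side on the board again. Leave the other carafe and everything else alone, and do not push the bowl about.

Things in the scene. Friction and masses are not known exactly. Their poses are not given: they have to be found in the camera images.
- carafe_a: Clear glass carafe, 210 mm long, 0.25 kg (centre of mass near x = +34 mm), lying level, mouth towards the robot. Origin on its underside below mid-length; x from mouth to foot, z up; its axis is 43 mm above the underside. Body 86 x 86 mm, x = +19 to +105 mm. Six-sided neck, x = +9 to -105 mm (mouth), 56 mm wide over its two upright flat sides (grip these near x = -25 mm), 65 mm over the corners above and below.
- carafe_b: Looks and frame as carafe_a. Inside each neck (48 mm over the flats, closed towards the body, a groove along its lowest line) two 8 mm thick ledges stand in from the upright sides: at x = -28 mm from one side, at x = -72 mm from the other, each leaving a 31 mm gap opposite. Which side comes first differs between the two carafes and is not told.
- carafe_a_mid (a point): Point on the axis of carafe_a, midway along its 210 mm length, 43 mm above its underside.
- carafe_b_mid (a point): The same point of carafe_b.
- ball_center (a point): Centre of the wooden ball stopper, 28 mm across, 30 g. It starts in one neck, behind both ledges (x about -10 mm). In the lowest groove each ledge stops it; with the mouth some 24 degrees down it rolls past a ledge once the carafe is rocked 15 to 30 degrees about its long axis, that ledge's side up. It leaves the mouth slowly, landing 10 to 40 mm ahead of it.
- bowl: Open round white ceramic bowl, 116 mm across the rim, 50 mm high, about 4 mm wall, standing on the worktop on one side of the board (a mug stands on the other side). Origin at the centre of its underside.
- chopping_board: Fixed wooden chopping board, 220 mm (its x) by 340 mm (its y), 21 mm thick; origin at the centre of its underside. The carafes lie on it side by side along its x, about 160 mm apart.
- mug_1: Mug, about 78 mm across and 101 mm high, with a handle; origin at the centre of its underside. A bystander.
- pepper_mill: Wooden pepper mill, 58 mm across, 170 mm high, behind the board; origin at the centre of its underside. A bystander.
- lemon_1: Lemon, 78 x 55 x 56 mm, behind the board; origin under its centre. A bystander.
- garlic_1: Garlic bulb, 60 mm, behind the board; origin under its centre. A bystander.
There are look-alikes about, which are no part of the job. What is shaped like the bowl but blue is not meant.

How it is judged:
By the outcome, as a careful person would: the job done as asked, in the order asked, and still so for the second after the job is handed in, with the robot touching nothing.
It also fails if it takes over 64 s, if anything falls off the work surface, if the arm or the gripper's body presses on something with over 40 N, if the wrist force passes 120 N, or if a joint passes its speed limit or range.

## Working session

There is one attempt and no reset: what is moved stays moved. The work goes in short steps, Python scripts to look and compute and a tool call to move; the robot and the scene stay as the last step left them, time stands still between calls to the robot, and variables do not carry over. Pictures are saved under pics/ and viewed, about 8 in all and at most 12, crops included, and the job is handed in when it is done.

Besides the shell and the picture viewer there is one more tool, called after "Emit:" in YAML: its name, and indented under it one key for each argument. send_rows: Moves the arm, as the interface text tells. Its arguments: {"type":"object","properties":{"motion":{"type":"array","items":{"type":"object","properties":{"gripper":{"type":"number"},"travel":{"type":"array","items":{"type":"number"}},"rotation":{"type":"array","items":{"type":"number"}}}}},"newtons":{"type":"number"}},"required":["motion"]}

```bash
mkdir -p pics
python3 - <<'E'
from station import manip
import cv2,numpy as np
np.set_printoptions(precision=4,suppress=True)
for n in("scene","side"):
    im=manip.snapshot(n);cv2.imwrite(f"pics/{n}0.png",im[:,:,::-1]);c=manip.calibration(n);print(n,c["fx"],c["fy"],c["cx"],c["cy"]);print(np.array(c["cam_to_world"]))
print(manip.sense())
E
```

```text
scene 451.1980620213196 451.1980620213196 325.51238332868553 240.58808479337554
[[-0.8709 -0.3245  0.3692  0.129 ]
 [-0.4913  0.5956 -0.6355  0.6355]
 [-0.0137 -0.7348 -0.6781  0.8924]
 [ 0.      0.      0.      1.    ]]
side 451.89687607613047 451.89687607613047 322.3837257772433 233.59330922546854
[[-0.8416 -0.3031  0.447  -0.0166]
 [-0.5395  0.4361 -0.7202  0.7809]
 [ 0.0234 -0.8473 -0.5306  0.7644]
 [ 0.      0.      0.      1.    ]]
{'t': 0.1, 'q': array([-1.3795,  0.5284,  1.4338,  0.    ,  1.1814, -0.1785]), 'qd': array([ 0.0005, -0.0012, -0.0029, -0.0014, -0.0004, -0.0016]), 'tau': array([  0.    , -44.3305, -17.8587,  -0.0003,   0.0039,   0.    ]), 'tcp_pos': array([ 0.2258, -0.5821,  0.2304]), 'tool_rot': array([ 0.9829,  0.1839, -0.    , -0.001 ]), 'force': array([-0.0749,  0.304 , -0.2326]), 'ft_torque': array([-0.0487,  0.0154, -0.0664]), 'finger_gap': 1.006250183574392}
```

View pics/scene0.png

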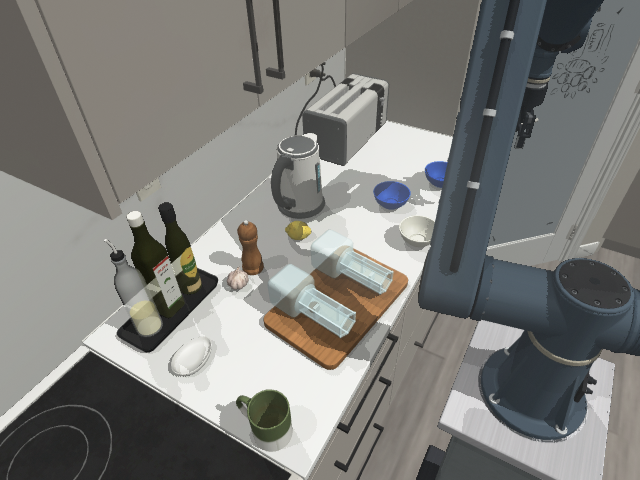

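View pics/side0.png

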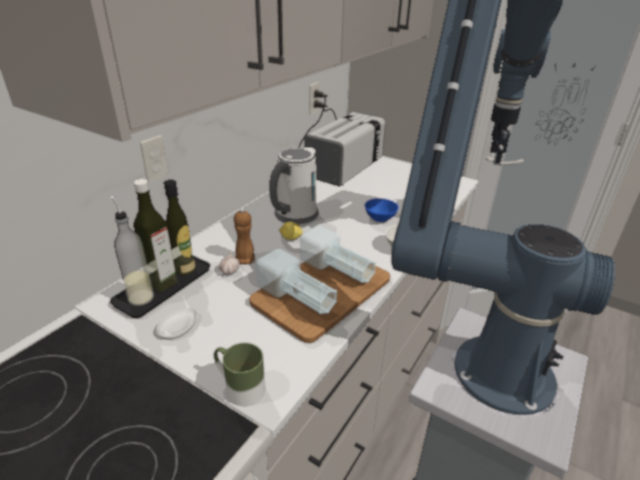

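The scene shows two carafes on the board: mouths at about (345,322) and (382,280). The white bowl is at (418,232), and the arm hides its right edge. Next I'll enlarge that area.

```bash
cat > h.py <<'E'
from station import manip
import cv2,numpy as np
np.set_printoptions(precision=4,suppress=True)
def ray(cal,uv,z):
    T=np.array(cal["cam_to_world"]);d=T[:3,:3]@np.array([(uv[0]-cal["cx"])/cal["fx"],(uv[1]-cal["cy"])/cal["fy"],1])
    o=T[:3,3];return o+d*(z-o[2])/d[2]
def proj(cal,p):
    T=np.array(cal["cam_to_world"]);q=T[:3,:3].T@(np.asarray(p)-T[:3,3]);return np.array([cal["fx"]*q[0]/q[2]+cal["cx"],cal["fy"]*q[1]/q[2]+cal["cy"]])
E
python3 - <<'E'
from h import *
im=cv2.imread("pics/scene0.png")[205:375,255:445]
cv2.imwrite("pics/crop0.png",cv2.resize(im,None,fx=4,fy=3.5,interpolation=cv2.INTER_CUBIC)[:600])
c=manip.calibration("scene")
for n,uv,z in [("board nearleft",(333,367),.021),("board left",(265,322),.021),("board right",(408,283),.021),("bowl rim L",(399,229),.05),("bowlrim top",(418,218),.05),("bowl rim R",(437,233),.05),("mouthA",(383,281),.064),("mouthB",(346,323),.064)]:print(n,ray(c,uv,z))
E
```

```text
board nearleft [0.389  0.1656 0.021 ]
board left [0.5895 0.1376 0.021 ]
board right [ 0.3376 -0.1425  0.021 ]
bowl rim L [ 0.4292 -0.2952  0.05  ]
bowlrim top [ 0.3996 -0.3663  0.05  ]
bowl rim R [ 0.3298 -0.3299  0.05  ]
mouthA [ 0.3836 -0.0808  0.064 ]
mouthB [0.4045 0.0761 0.064 ]
```

View pics/crop0.png

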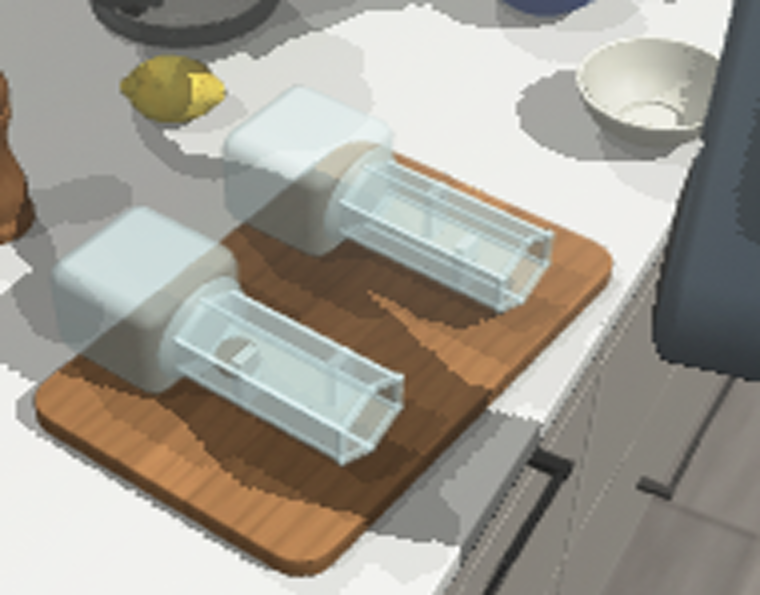

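The ball shows in the left carafe (y about +0.08), at roughly (314,306). Next I'll move above that carafe for a wrist view.

Emit:
send_rows:
  motion:
    - {"travel": [0,0,-24],"rotation": [0,0,6],"gripper": 85}
    - {"travel": [0,0,-24],"rotation": [0,0,6],"gripper": 85}
    - {"travel": [0,0,-24],"rotation": [0,0,6],"gripper": 85}
    - {"travel": [0,0,-24],"rotation": [0,0,6],"gripper": 85}
    - {"travel": [0,0,-24],"rotation": [0,0,6],"gripper": 85}
    - {"travel": [5.4,-39,0],"gripper": 85}
    - {"travel": [5.4,-39,0],"gripper": 85}
    - {"travel": [5.4,-39,0],"gripper": 85}
    - {"travel": [5.4,-39,0],"gripper": 85}
    - {"travel": [5.4,-39,0],"gripper": 85}
    - {"travel": [5.4,-39,0],"gripper": 85}

```text
validation failed for argument at $.mo...
```

Emit:
send_rows:
  motion:
    - {"travel": [5.4,-39,0],"gripper": 85}
    - {"travel": [5.4,-39,0],"gripper": 85}
    - {"travel": [5.4,-39,0],"gripper": 85}
    - {"travel": [5.4,-39,0],"gripper": 85}
    - {"travel": [5.4,-39,0],"gripper": 85}
    - {"travel": [5.4,-39,0],"gripper": 85}
    - {"travel": [5.4,-39,0],"gripper": 85}
    - {"travel": [5.4,-39,0],"gripper": 85}
    - {"travel": [5.4,-39,0],"gripper": 85}
    - {"travel": [5.4,-39,0],"gripper": 85}
    - {"travel": [5.4,-39,0],"gripper": 85}
    - {"travel": [0,0,0],"gripper": 85}

```text
validation failed for argument at $.mo...
```

Run:
```python
from h import *
import json
s=manip.sense();print(s["t"],s["tcp_pos"],s["tool_rot"],s["qd"],s["q"])
c=manip.calibration("wrist");im=manip.snapshot("wrist");cv2.imwrite("pics/w1.png",im[:,:,::-1])
im=manip.snapshot("scene");cv2.imwrite("pics/s1.png",im[:,:,::-1])
c["cam_to_world"]=np.array(c["cam_to_world"]).tolist();json.dump(c,open("w1.json","w"));print(c)
```

```text
0.1 [ 0.2258 -0.5821  0.2304] [ 0.9829  0.1839 -0.     -0.001 ] [ 0.0005 -0.0012 -0.0029 -0.0014 -0.0004 -0.0016] [-1.3795  0.5284  1.4338  0.      1.1814 -0.1785]
{'fx': 405.4405071547801, 'fy': 405.4405071547801, 'cx': 322.93112330746203, 'cy': 242.2913652108907, 'cam_to_world': [[0.3623323004215189, -0.8876314688304202, -0.28429857476462894, 0.29887452641165124], [-0.9320472566674969, -0.3456512708624824, -0.10868813315970835, -0.554826887691679], [-0.001793156390798249, 0.3043609280001294, -0.9525550955703594, 0.37269536769739225], [0.0, 0.0, 0.0, 1.0]]}
```

View pics/w1.png

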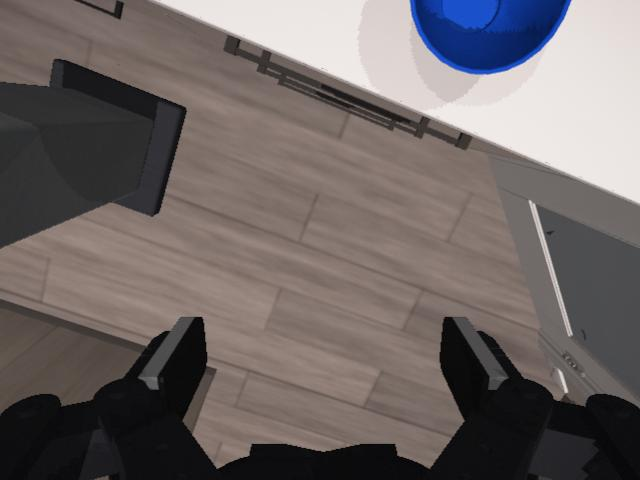

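The wrist view shows only the floor and a blue bowl (not the white one). Both moves were refused, probably because the rotation key was missing, so I'll resend with every key.

Emit:
send_rows:
  motion:
    - {"travel": [0,0,-24],"rotation": [0,0,6],"gripper": 85}
    - {"travel": [0,0,-24],"rotation": [0,0,6],"gripper": 85}
    - {"travel": [0,0,-24],"rotation": [0,0,6],"gripper": 85}
    - {"travel": [0,0,-24],"rotation": [0,0,6],"gripper": 85}
    - {"travel": [0,0,-24],"rotation": [0,0,6],"gripper": 85}
    - {"travel": [5.4,-39,0],"rotation": [0,0,0],"gripper": 85}
    - {"travel": [5.4,-39,0],"rotation": [0,0,0],"gripper": 85}
    - {"travel": [5.4,-39,0],"rotation": [0,0,0],"gripper": 85}
    - {"travel": [5.4,-39,0],"rotation": [0,0,0],"gripper": 85}
    - {"travel": [5.4,-39,0],"rotation": [0,0,0],"gripper": 85}
    - {"travel": [5.4,-39,0],"rotation": [0,0,0],"gripper": 85}

```text
t: 1.12
tcp_pos: [0.2938, -0.3544, 0.3512]
tool_rot: [0.997, -0.077, 0.0, -0.0]
force: [0.3, -0.2, 0.5]
finger_gap: 0.997
```

Emit:
send_rows:
  motion:
    - {"travel": [5.4,-39,0],"rotation": [0,0,0],"gripper": 85}
    - {"travel": [5.4,-39,0],"rotation": [0,0,0],"gripper": 85}
    - {"travel": [5.4,-39,0],"rotation": [0,0,0],"gripper": 85}
    - {"travel": [5.4,-39,0],"rotation": [0,0,0],"gripper": 85}
    - {"travel": [5.4,-39,0],"rotation": [0,0,0],"gripper": 85}
    - {"travel": [5.4,-39,0],"rotation": [0,0,0],"gripper": 85}
    - {"travel": [5.4,-39,0],"rotation": [0,0,0],"gripper": 85}
    - {"travel": [5.4,-39,0],"rotation": [0,0,0],"gripper": 85}
    - {"travel": [5.4,-39,0],"rotation": [0,0,0],"gripper": 85}
    - {"travel": [5.4,-39,0],"rotation": [0,0,0],"gripper": 85}
    - {"travel": [5.4,-39,0],"rotation": [0,0,0],"gripper": 85}
    - {"travel": [0,0,0],"rotation": [0,0,0],"gripper": 85}

```text
t: 2.12
tcp_pos: [0.4188, 0.0645, 0.3514]
tool_rot: [0.997, -0.073, 0.001, -0.002]
force: [0.1, -0.5, -0.9]
finger_gap: 0.998
```

Run:
```python
from h import *
import json
s=manip.sense();print(s["t"],s["tcp_pos"],s["tool_rot"],s["qd"],s["q"])
c=manip.calibration("wrist");im=manip.snapshot("wrist");cv2.imwrite("pics/w1.png",im[:,:,::-1])
im=manip.snapshot("scene");cv2.imwrite("pics/s1.png",im[:,:,::-1])
c["cam_to_world"]=np.array(c["cam_to_world"]).tolist();json.dump(c,open("w1.json","w"));print(c)
```

```text
2.1167 [0.4188 0.0645 0.3514] [ 0.9974 -0.0725  0.0006 -0.0018] [-0.1093 -0.0136  0.034  -0.0954  0.0097 -0.1076] [-0.1148  0.1009  1.7301  0.0039  1.3095  1.6002]
{'fx': 405.4405071547801, 'fy': 405.4405071547801, 'cx': 322.93112330746203, 'cy': 242.2913652108907, 'cam_to_world': [[-0.1437341964215821, -0.9430200414727065, -0.30008945692885464, 0.4961161987665657], [-0.9896108903319565, 0.13596025288815486, 0.04674500370070809, 0.05215857827985255], [-0.003281236875367422, 0.30369065019424263, -0.9527650405368386, 0.49375919540237806], [0.0, 0.0, 0.0, 1.0]]}
```

View pics/w1.png

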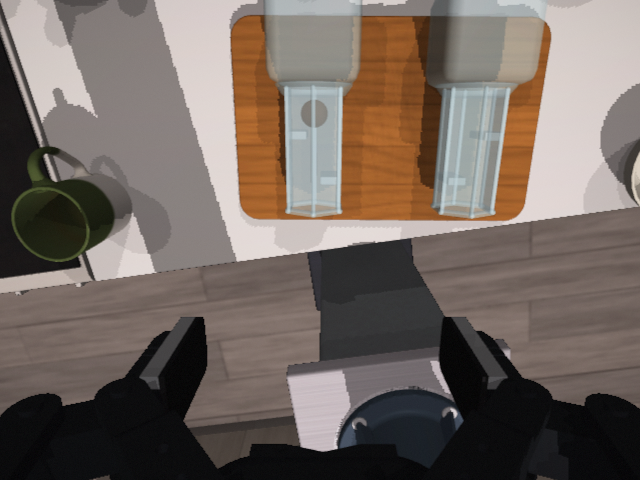

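The wrist view shows the left carafe with its neck at columns 285–342, mouth near row 212 and ball at (314,113). The ledge nearer the ball is on the left (+y) at about (298,135), and the outer ledge is on the right (-y) at about (329,181). I'll zoom in for exact edges and the bowl.

Run:
```python
from h import *
a=cv2.resize(cv2.imread("pics/w1.png")[70:220,255:365],None,fx=4,fy=4,interpolation=cv2.INTER_CUBIC)
b=cv2.imread("pics/s1.png")
hsv=b[195:270,380:465];b=cv2.resize(hsv,None,fx=4,fy=4,interpolation=cv2.INTER_CUBIC)
o=np.zeros((600,780,3),np.uint8);o[:,:440]=a;o[:300,440:780]=b;cv2.imwrite("pics/c1.png",o)
```

```text
(no output)
```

View pics/c1.png

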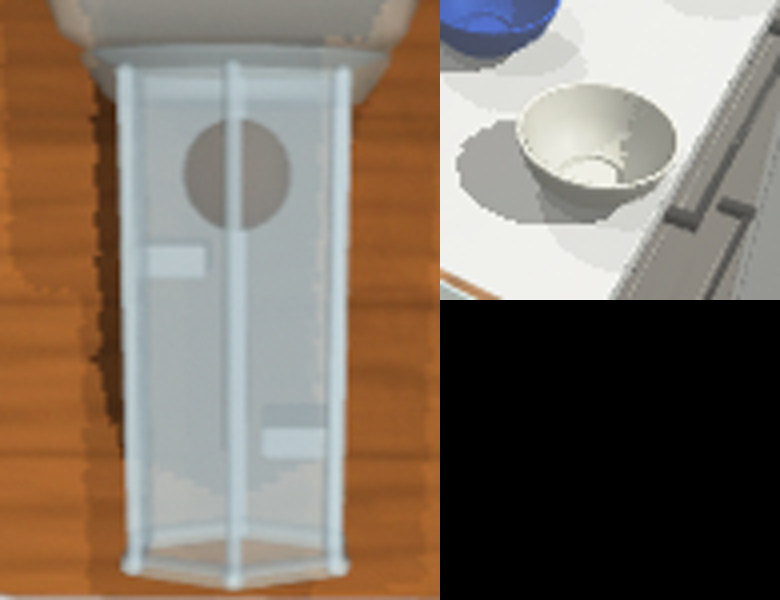

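Run:
```python
from h import *
import json
from scipy.optimize import least_squares
w=json.load(open("w1.json"));f=lambda x,y:(255+x/4,70+y/4)
r0,r1=ray(w,f(232,65),.0965),ray(w,f(234,585),.0965)
print("ridge body end",r0,"mouth",r1,"yaw",np.degrees(np.arctan2(*(r0-r1)[[1,0]])),np.linalg.norm(r0-r1))
l,r=ray(w,f(132,567),.080),ray(w,f(342,569),.080);print("mouth sides",l,r,(l+r)/2,np.linalg.norm(l-r))
l2,r2=ray(w,f(125,70),.080),ray(w,f(342,70),.080);print("neck root",l2,r2,(l2+r2)/2)
print("ball",ray(w,f(237,174),.052))
# other carafe
print("B mouth",ray(w,(467,217),.0965),"mug",ray(w,(52,222),.1))
c=manip.calibration("scene");t=np.linspace(0,2*np.pi,200)
def bb(p):
    q=np.array([proj(c,[p[0]+.058*np.cos(a),p[1]+.058*np.sin(a),.05]) for a in t])
    return np.array([q[:,0].min(),q[:,0].max(),q[:,1].min(),q[:,1].max()])
obs=np.array([380+78/4,380+237/4,195+84/4,195+190/4])
s=least_squares(lambda p:bb(p)-obs,[.38,-.33]);print("bowl",s.x,s.fun)
```

```text
ridge body end [0.5208 0.0591 0.0965] mouth [0.3996 0.0771 0.0965] yaw -8.454542213967134 0.12248886398799624
mouth sides [0.4042 0.1038 0.08  ] [0.3958 0.0495 0.08  ] [0.4    0.0767 0.08  ] 0.05493228625854589
neck root [0.5244 0.0848 0.08  ] [0.5169 0.0336 0.08  ] [0.5206 0.0592 0.08  ]
ball [0.4972 0.0626 0.052 ]
B mouth [ 0.3767 -0.0758  0.0965] mug [0.4322 0.3381 0.1   ]
bowl [ 0.3796 -0.3235] [-0.9731  0.9609 -0.3797  0.2393]
```

Emit:
send_rows:
  motion:
    - {"travel": [20,-3,5],"rotation": [0,0,0],"gripper": 85}
    - {"travel": [20,-3,30],"rotation": [0,0,0],"gripper": 85}
    - {"travel": [20,-3,36],"rotation": [0,0,0],"gripper": 85}
    - {"travel": [0,0,36],"rotation": [0,0,0],"gripper": 85}
    - {"travel": [0,0,36],"rotation": [0,0,0],"gripper": 85}
    - {"travel": [0,0,36],"rotation": [0,0,0],"gripper": 85}
    - {"travel": [0,0,36],"rotation": [0,0,0],"gripper": 85}
    - {"travel": [0,0,0],"rotation": [0,0,0],"gripper": 85}
    - {"travel": [0,0,0],"rotation": [0,0,0],"gripper": 85}

```text
t: 2.97
tcp_pos: [0.4775, 0.0566, 0.1351]
tool_rot: [0.997, -0.078, -0.003, 0.0]
force: [-0.2, -0.8, -0.2]
finger_gap: 0.992
```

Run:
```python
from h import *
from scipy.spatial.transform import Rotation as R
s=manip.sense();T=R.from_quat(s["tool_rot"]).as_matrix();print(s["tcp_pos"],np.degrees(np.arctan2(T[1,0],T[0,0])),T[:,2])
print("err tool mm",T.T@(np.array([.479,.065,.045])-s["tcp_pos"])*1000)
c=manip.calibration("wrist")
im=manip.snapshot("wrist");cv2.imwrite("pics/w2.png",im[:,:,::-1])
print(c["cam_to_world"])
```

```text
[0.4775 0.0566 0.1351] -8.958820572639361 [-0.0054  0.0004 -1.    ]
err tool mm [ 0.6704 -8.5468 90.0642]
[[-0.1547 -0.9393 -0.3061  0.5556]
 [-0.988   0.1474  0.047   0.0439]
 [ 0.0009  0.3097 -0.9508  0.2769]
 [ 0.      0.      0.      1.    ]]
```

View pics/w2.png

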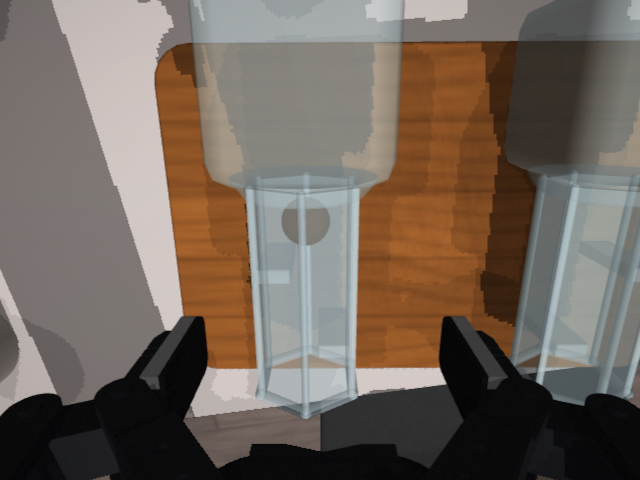

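The wrist view shows the neck centred at column 306 and the fingers centred at about 323, which agrees with the 8.5 mm sideways correction. Next: descend and grip.

Emit:
send_rows:
  motion:
    - {"travel": [0.6,-8.5,0],"rotation": [0,0,-0.5],"gripper": 85}
    - {"travel": [0,0,15],"rotation": [0,0,0],"gripper": 85}
    - {"travel": [0,0,25],"rotation": [0,0,0],"gripper": 85}
    - {"travel": [0,0,25],"rotation": [0,0,0],"gripper": 85}
    - {"travel": [0,0,15],"rotation": [0,0,0],"gripper": 85}
    - {"travel": [0,0,10],"rotation": [0,0,0],"gripper": 85}
    - {"travel": [0,0,0],"rotation": [0,0,0],"gripper": 85}
    - {"travel": [0,0,0],"rotation": [0,0,0],"gripper": 85}

```text
t: 3.68
tcp_pos: [0.4821, 0.0665, 0.0477]
tool_rot: [0.997, -0.072, 0.001, 0.0]
force: [1.1, -0.3, 0.6]
finger_gap: 1.003
```

Emit:
send_rows:
  motion:
    - {"travel": [0,0,0],"rotation": [0,0,0],"gripper": 62}
    - {"travel": [0,0,0],"rotation": [0,0,0],"gripper": 58}
    - {"travel": [0,0,0],"rotation": [0,0,0],"gripper": 54}
    - {"travel": [0,0,0],"rotation": [0,0,0],"gripper": 45}
    - {"travel": [0,0,0],"rotation": [0,0,0],"gripper": 45}
    - {"travel": [0,0,0],"rotation": [0,0,0],"gripper": 45}
    - {"travel": [0,0,0],"rotation": [0,0,0],"gripper": 45}
    - {"travel": [0,0,0],"rotation": [0,0,0],"gripper": 45}
  newtons: 80

```text
t: 4.35
tcp_pos: [0.4816, 0.0664, 0.0478]
tool_rot: [0.997, -0.073, 0.001, 0.0]
force: [-2.2, 0.2, 7.0]
finger_gap: 0.647
```

Run:
```python
from h import *
c=manip.calibration("scene")
for n,uv,z in [("kettle base near",(302,216),0),("kettle base right",(326,205),0),("blue1",(392,195),.04),("bluenear",(391,208),.02),("blue2",(435,175),.04)]:print(n,ray(c,uv,z))
s=manip.sense();print(s["tcp_pos"],s["force"],s["q"])
```

```text
kettle base near [ 0.7342 -0.2639  0.    ]
kettle base right [ 0.6957 -0.3473  0.    ]
blue1 [ 0.514 -0.445  0.04 ]
bluenear [ 0.4994 -0.4077  0.02  ]
blue2 [ 0.4332 -0.6124  0.04  ]
[0.4816 0.0664 0.0478] [-2.1839  0.1524  6.9516] [-0.0935  0.6639  1.9209  0.0001  0.554   1.6225]
```

Emit:
send_rows:
  motion:
    - {"travel": [0,0,-5],"rotation": [0,0,0],"gripper": 45}
    - {"travel": [0,0,-10],"rotation": [0,0,0],"gripper": 45}
    - {"travel": [0,0,-20],"rotation": [0,0,0],"gripper": 45}
    - {"travel": [0,0,-25],"rotation": [0,0,0],"gripper": 45}
    - {"travel": [0,0,-25],"rotation": [0,0,0],"gripper": 45}
    - {"travel": [0,0,-25],"rotation": [0,0,0],"gripper": 45}
    - {"travel": [0,0,-25],"rotation": [0,0,0],"gripper": 45}
    - {"travel": [0,0,-25],"rotation": [0,0,0],"gripper": 45}
    - {"travel": [0,0,-20],"rotation": [0,0,0],"gripper": 45}
    - {"travel": [0,0,-10],"rotation": [0,0,0],"gripper": 45}
    - {"travel": [0,0,0],"rotation": [0,0,0],"gripper": 45}
    - {"travel": [0,0,0],"rotation": [0,0,0],"gripper": 45}

```text
t: 5.35
tcp_pos: [0.4801, 0.0665, 0.2368]
tool_rot: [0.997, -0.072, 0.0, -0.0]
force: [-0.3, 0.3, -4.0]
finger_gap: 0.645
```

Run:
```python
from h import *
im=manip.snapshot("wrist");cv2.imwrite("pics/w3.png",im[:,:,::-1])
s=manip.sense();print(s["tcp_pos"],s["force"],s["ft_torque"],s["finger_gap"],s["tool_rot"])
```

```text
[0.4795 0.0665 0.2359] [-0.4947 -0.3289 -4.6805] [-0.0085  0.1315  0.0154] 0.6413643767622742 [ 0.9974 -0.0725 -0.001  -0.    ]
```

View pics/w3.png

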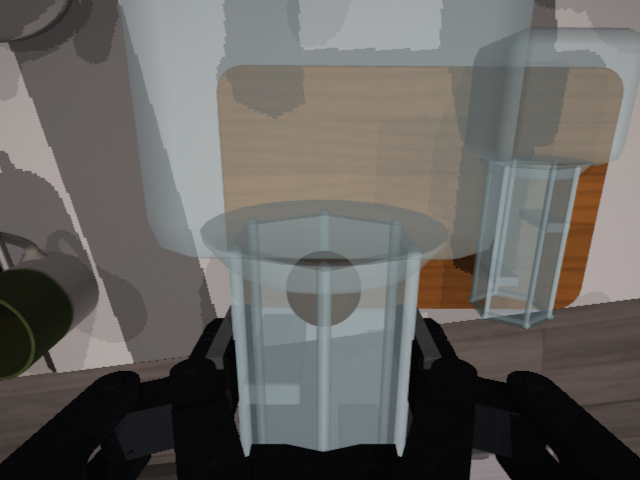

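Carafe held level with the ball in it, at about (323,288). Next, carry it over to the bowl.

Emit:
send_rows:
  motion:
    - {"travel": [2,15,0],"rotation": [0,0,0],"gripper": 45}
    - {"travel": [4,28,0],"rotation": [0,0,0],"gripper": 45}
    - {"travel": [5.5,36,0],"rotation": [0,0,0],"gripper": 45}
    - {"travel": [5.5,37,0],"rotation": [0,0,0],"gripper": 45}
    - {"travel": [5.5,37,0],"rotation": [0,0,0],"gripper": 45}
    - {"travel": [5.5,37,0],"rotation": [0,0,0],"gripper": 45}
    - {"travel": [5.5,37,0],"rotation": [0,0,0],"gripper": 45}
    - {"travel": [5.5,37,0],"rotation": [0,0,0],"gripper": 45}
    - {"travel": [5.5,37,0],"rotation": [0,0,0],"gripper": 45}
    - {"travel": [5.5,37,0],"rotation": [0,0,0],"gripper": 45}
    - {"travel": [5.5,36,0],"rotation": [0,0,0],"gripper": 45}
    - {"travel": [3.5,25,0],"rotation": [0,0,0],"gripper": 45}

```text
t: 6.4
tcp_pos: [0.4804, -0.3401, 0.2343]
tool_rot: [0.997, -0.073, -0.001, -0.0]
force: [0.7, -0.8, -4.4]
finger_gap: 0.642
```

Emit:
send_rows:
  motion:
    - {"travel": [0,0,0],"rotation": [0,0,0],"gripper": 45}
    - {"travel": [0,0,0],"rotation": [0,4,0],"gripper": 45}
    - {"travel": [0,0,0],"rotation": [0,4,0],"gripper": 45}
    - {"travel": [0,0,0],"rotation": [0,4,0],"gripper": 45}
    - {"travel": [0,0,0],"rotation": [0,4,0],"gripper": 45}
    - {"travel": [0,0,0],"rotation": [0,4,0],"gripper": 45}
    - {"travel": [0,0,0],"rotation": [0,4,0],"gripper": 45}
    - {"travel": [0,0,0],"rotation": [0,0,0],"gripper": 45}
    - {"travel": [0,0,0],"rotation": [0,0,0],"gripper": 45}

```text
t: 7.15
tcp_pos: [0.4799, -0.3356, 0.2345]
tool_rot: [0.976, -0.072, 0.205, 0.013]
force: [-0.3, 0.7, -3.7]
finger_gap: 0.642
```

```bash
cat >> h.py <<'E'
from scipy.spatial.transform import Rotation as R
def err(p):
    s=manip.sense();T=R.from_quat(s["tool_rot"]).as_matrix();print(s["t"],s["tcp_pos"],"gap",s["finger_gap"],"F",s["force"])
    print("tool x",T[:,0],"yaw",np.degrees(np.arctan2(T[1,0],T[0,0])),"pitch",np.degrees(np.arcsin(T[2,0])),"roll z.y",np.degrees(np.arcsin(T[2,1])))
    print("err tool mm",T.T@(np.array(p)-s["tcp_pos"])*1000)
E
python3 - <<'E'
from h import *
err([.480,-.3384,.123])
im=manip.snapshot("scene");cv2.imwrite("pics/s3.png",cv2.resize(im[150:300,320:480,::-1],None,fx=4,fy=4,interpolation=cv2.INTER_CUBIC))
E
```

```text
7.15 [ 0.4799 -0.3356  0.2345] gap 0.6419785174908603 F [-0.2772  0.6854 -3.6672]
tool x [ 0.9056 -0.1345  0.4022] yaw -8.444487250583649 pitch 23.71390472182725 roll z.y -0.20219278758577566
err tool mm [-44.3721   3.1848 102.2773]
```

View pics/s3.png

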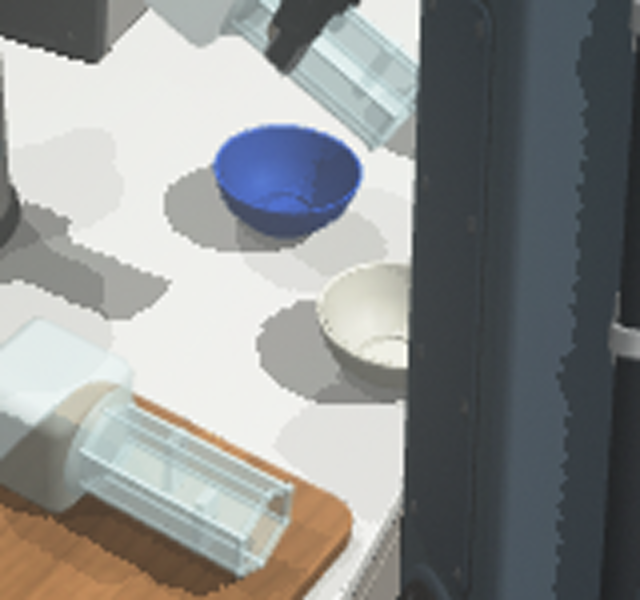

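The scene view shows the carafe mouth-down with its mouth at crop (375,140), aimed towards the white bowl (left rim at crop (318,310)). Next: lower it and do the first rock, with the +y ledge side up.

Emit:
send_rows:
  motion:
    - {"travel": [-5,0.6,12],"rotation": [0,0,0],"gripper": 45}
    - {"travel": [-10,0.6,23],"rotation": [0,0,0],"gripper": 45}
    - {"travel": [-10,0.6,23],"rotation": [0,0,0],"gripper": 45}
    - {"travel": [-10,0.6,23],"rotation": [0,0,0],"gripper": 45}
    - {"travel": [-9,0.6,21],"rotation": [0,0,0],"gripper": 45}
    - {"travel": [0,0,0],"rotation": [0,0,0],"gripper": 45}
    - {"travel": [0,0,0],"rotation": [0,0,0],"gripper": 45}

```text
t: 7.78
tcp_pos: [0.4829, -0.3397, 0.1241]
tool_rot: [0.976, -0.071, 0.207, 0.014]
force: [-0.2, -0.6, -3.2]
finger_gap: 0.646
```

Run:
```python
from h import *
err([.480,-.3384,.123])
a=manip.snapshot("wrist");b=manip.snapshot("side")
cv2.imwrite("pics/w4.png",cv2.resize(a[180:480,160:480,::-1],None,fx=2,fy=2))
```

```text
7.7833 [ 0.4829 -0.3397  0.1241] gap 0.6461676115298619 F [-0.1725 -0.603  -3.2408]
tool x [ 0.9047 -0.1322  0.4051] yaw -8.311429107841624 pitch 23.89523666130676 roll z.y -0.11790259538231762
err tool mm [-3.2631 -0.856  -0.2004]
```

View pics/w4.png

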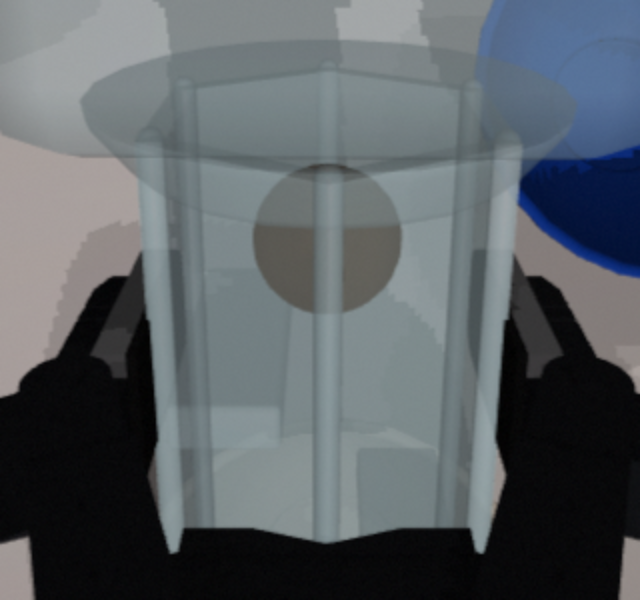

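The wrist view shows the ball at (327,238) held by the left (+y) ledge, with the second ledge on the right and the bowl behind the mouth. First rock: +22° (left side up).

Emit:
send_rows:
  motion:
    - {"travel": [-3,-1.5,0],"rotation": [5.5,0,0],"gripper": 45}
    - {"travel": [0,-1.5,0],"rotation": [5.5,0,0],"gripper": 45}
    - {"travel": [0,-1.5,0],"rotation": [5.5,0,0],"gripper": 45}
    - {"travel": [0,-1.5,0],"rotation": [5.5,0,0],"gripper": 45}
    - {"travel": [0,0,0],"rotation": [0,0,0],"gripper": 45}
    - {"travel": [0,0,0],"rotation": [0,0,0],"gripper": 45}
    - {"travel": [0,0,0],"rotation": [0,0,0],"gripper": 45}
    - {"travel": [0,0,0],"rotation": [0,0,0],"gripper": 45}
    - {"travel": [0,0,0],"rotation": [0,0,0],"gripper": 45}
    - {"travel": [0,0,0],"rotation": [0,0,0],"gripper": 45}
    - {"travel": [0,0,0],"rotation": [0,0,0],"gripper": 45}
    - {"travel": [0,0,0],"rotation": [0,0,0],"gripper": 45}

```text
t: 8.88
tcp_pos: [0.4802, -0.3334, 0.1249]
tool_rot: [0.961, -0.03, 0.217, -0.171]
force: [-0.7, -0.1, -2.9]
finger_gap: 0.642
```

Run:
```python
from h import *
err([.480,-.3384,.123])
a=manip.snapshot("wrist")
cv2.imwrite("pics/w5.png",cv2.resize(a[180:480,160:480,::-1],None,fx=1.6,fy=1.6))
```

```text
8.8833 [ 0.4802 -0.3334  0.1249] gap 0.6419851489063196 F [-0.6834 -0.0603 -2.8542]
tool x [ 0.904  -0.1316  0.4067] yaw -8.281647105042326 pitch 23.997368439094185 roll z.y -19.993648671155142
err tool mm [-0.311   5.3194 -0.0109]
```

View pics/w5.png

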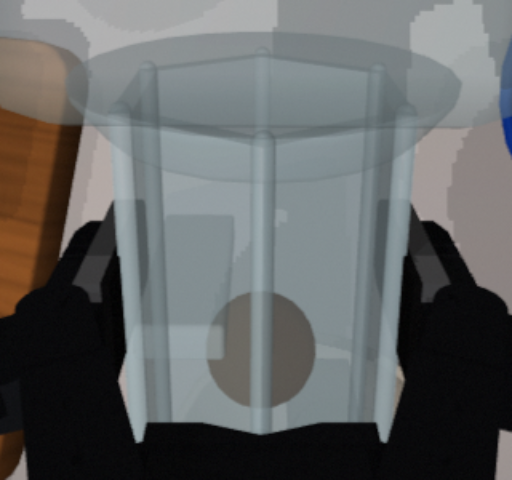

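The ball has dropped past the first ledge, to crop (262,350), and rests at the second. Now rock the other way to -22°.

Emit:
send_rows:
  motion:
    - {"travel": [0,1.5,0],"rotation": [-5.5,0,0],"gripper": 45}
    - {"travel": [0,1.5,0],"rotation": [-5.5,0,0],"gripper": 45}
    - {"travel": [0,1.5,0],"rotation": [-5.5,0,0],"gripper": 45}
    - {"travel": [0,1.5,0],"rotation": [-5.5,0,0],"gripper": 45}
    - {"travel": [0,1.5,0],"rotation": [-5.5,0,0],"gripper": 45}
    - {"travel": [0,1.5,0],"rotation": [-5.5,0,0],"gripper": 45}
    - {"travel": [0,1.5,0],"rotation": [-5.5,0,0],"gripper": 45}
    - {"travel": [0,1.5,0],"rotation": [-5.5,0,0],"gripper": 45}
    - {"travel": [0,0,0],"rotation": [0,0,0],"gripper": 45}
    - {"travel": [0,0,0],"rotation": [0,0,0],"gripper": 45}
    - {"travel": [0,0,0],"rotation": [0,0,0],"gripper": 45}
    - {"travel": [0,0,0],"rotation": [0,0,0],"gripper": 45}

```text
t: 9.93
tcp_pos: [0.4719, -0.3454, 0.1208]
tool_rot: [0.968, -0.101, 0.184, 0.141]
force: [0.8, -1.3, -2.8]
finger_gap: 0.641
```

Emit:
send_rows:
  motion:
    - {"travel": [0,0,0],"rotation": [0,0,0],"gripper": 45}
    - {"travel": [0,0,0],"rotation": [0,0,0],"gripper": 45}
    - {"travel": [0,0,0],"rotation": [0,0,0],"gripper": 45}
    - {"travel": [0,0,0],"rotation": [0,0,0],"gripper": 45}
    - {"travel": [0,0,0],"rotation": [0,0,0],"gripper": 45}
    - {"travel": [0,0,0],"rotation": [0,0,0],"gripper": 45}
    - {"travel": [0,0,0],"rotation": [0,0,0],"gripper": 45}
    - {"travel": [0,0,0],"rotation": [0,0,0],"gripper": 45}
    - {"travel": [0,0,0],"rotation": [0,0,0],"gripper": 45}
    - {"travel": [0,0,0],"rotation": [0,0,0],"gripper": 45}

```text
t: 10.77
tcp_pos: [0.4719, -0.3447, 0.1207]
tool_rot: [0.968, -0.1, 0.183, 0.141]
force: [-0.1, -0.4, -3.7]
finger_gap: 0.641
```

Run:
```python
from h import *
err([.480,-.3384,.123])
a=manip.snapshot("wrist");b=manip.snapshot("scene");cv2.imwrite("pics/s6.png",b[:,:,::-1])
cv2.imwrite("pics/w6.png",np.hstack([cv2.resize(a[200:480,160:480,::-1],(400,350)),cv2.resize(b[170:275,340:460,::-1],(400,350),interpolation=cv2.INTER_CUBIC)]))
```

```text
10.7667 [ 0.4719 -0.3447  0.1207] gap 0.6411920891219699 F [-0.0796 -0.4323 -3.6972]
tool x [ 0.9126 -0.1422  0.3833] yaw -8.859025128661036 pitch 22.539549579607517 roll z.y 13.673299056301582
err tool mm [ 7.4044 -7.4023 -1.4019]
```

View pics/w6.png

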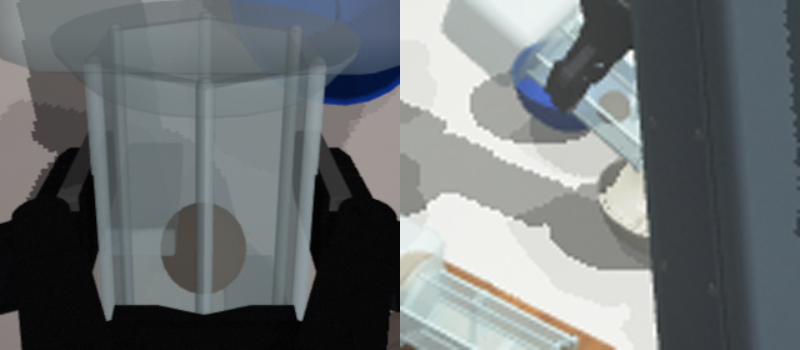

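The roll stopped at about -15°, and the ball is still at crop (203,248). I'll check the joints for a range limit.

Run:
```python
from h import *
print(manip.sense()["q"])
```

```text
[-0.8412  0.5574  1.9834  0.2681  0.1399  0.6792]
```

The stop was the wrist singularity (joint 5 near 0). I'll unroll, turn the heading to about +30° to get clear of it, then rock again.

Emit:
send_rows:
  motion:
    - {"travel": [0,-1.5,0],"rotation": [5,0,0],"gripper": 45}
    - {"travel": [0,-1.5,0],"rotation": [5,0,0],"gripper": 45}
    - {"travel": [0,-1.5,0],"rotation": [5,0,0],"gripper": 45}
    - {"travel": [4,0,-9],"rotation": [0,0,0],"gripper": 45}
    - {"travel": [0,0,0],"rotation": [0,0,0],"gripper": 45}

```text
t: 11.28
tcp_pos: [0.4718, -0.3438, 0.1303]
tool_rot: [0.978, -0.081, 0.192, 0.032]
force: [0.2, -0.7, -2.8]
finger_gap: 0.645
```

Run:
```python
from h import *
cat="""
def goal(h,pitch,roll,p):
    # desired tool orientation: heading h, mouth-down pitch, roll about own x
    h,pi=np.radians(h),np.radians(pitch);u=np.array([np.cos(h),np.sin(h),0]);z=np.array([0,0,1.])
    x=np.cos(pi)*u+np.sin(pi)*z;tz=np.sin(pi)*u-np.cos(pi)*z
    G=np.column_stack([x,np.cross(tz,x),tz])@R.from_euler('x',roll,degrees=True).as_matrix()
    s=manip.sense();T=R.from_quat(s['tool_rot']).as_matrix()
    print('q',s['q'],'rotvec deg',np.degrees(R.from_matrix(T.T@G).as_rotvec()))
    d=np.array(p)-s['tcp_pos'];print('dworld mm',d*1000,'tool now',T.T@d*1000)
"""
open("h.py","a").write(cat);exec(cat)
err([.4676,-.2727,.133]);goal(30,24,0,[.4676,-.2727,.133])
```

```text
11.2833 [ 0.4718 -0.3438  0.1303] gap 0.6450813414161236 F [ 0.2365 -0.6625 -2.8121]
tool x [ 0.9136 -0.1454  0.3796] yaw -9.04553520637344 pitch 22.310889872963454 roll z.y 1.8113868906842443
err tool mm [-13.133  -69.2772 -10.6827]
q [-0.9506  0.5419  1.9012  0.5848  0.4624  0.2883] rotvec deg [ 17.2476   2.2382 -35.8977]
dworld mm [-4.1713 71.1423  2.7017] tool now [-13.133  -69.2772 -10.6827]
```

Emit:
send_rows:
  motion:
    - {"travel": [-1.5,-11.7,-1],"rotation": [2.9,0.4,-6],"gripper": 45}
    - {"travel": [0,-11.7,-0.5],"rotation": [2.9,0.4,-6],"gripper": 45}
    - {"travel": [1,-11.7,0],"rotation": [2.9,0.4,-6],"gripper": 45}
    - {"travel": [2,-11.7,0.5],"rotation": [2.9,0.4,-6],"gripper": 45}
    - {"travel": [3.5,-11.7,1],"rotation": [2.9,0.4,-6],"gripper": 45}
    - {"travel": [4.5,-11.7,1],"rotation": [2.9,0.4,-6],"gripper": 45}
    - {"travel": [0,0,0],"rotation": [0,0,0],"gripper": 45}
    - {"travel": [0,0,0],"rotation": [0,0,0],"gripper": 45}

```text
t: 11.95
tcp_pos: [0.4717, -0.2694, 0.1306]
tool_rot: [0.944, 0.254, 0.201, -0.056]
force: [0.3, 0.5, -4.0]
finger_gap: 0.644
```

Run:
```python
from h import *
err([.4676,-.2727,.133]);goal(30,24,0,[.4676,-.2727,.133])
```

```text
11.95 [ 0.4717 -0.2694  0.1306] gap 0.6437817856657354 F [ 0.3069  0.458  -4.0285]
tool x [0.79   0.4571 0.4086] yaw 30.053592815987624 pitch 24.117693073043807 roll z.y -0.23545518590177972
err tool mm [-3.7583  0.8169 -4.3084]
q [-0.96    0.56    1.8691  0.6178  0.7803 -0.3752] rotvec deg [-0.2798 -0.1176  0.0492]
dworld mm [-4.0727 -3.3226  2.3932] tool now [-3.7583  0.8169 -4.3084]
```

Emit:
send_rows:
  motion:
    - {"travel": [-4,1,-4],"rotation": [0,0,0],"gripper": 45}
    - {"travel": [0,1.5,0],"rotation": [-5.7,0,0],"gripper": 45}
    - {"travel": [0,1.5,0],"rotation": [-5.7,0,0],"gripper": 45}
    - {"travel": [0,1.5,0],"rotation": [-5.7,0,0],"gripper": 45}
    - {"travel": [0,1.5,0],"rotation": [-5.7,0,0],"gripper": 45}
    - {"travel": [0,0,0],"rotation": [0,0,0],"gripper": 45}
    - {"travel": [0,0,0],"rotation": [0,0,0],"gripper": 45}
    - {"travel": [0,0,0],"rotation": [0,0,0],"gripper": 45}
    - {"travel": [0,0,0],"rotation": [0,0,0],"gripper": 45}
    - {"travel": [0,0,0],"rotation": [0,0,0],"gripper": 45}
    - {"travel": [0,0,0],"rotation": [0,0,0],"gripper": 45}
    - {"travel": [0,0,0],"rotation": [0,0,0],"gripper": 45}

```text
t: 12.95
tcp_pos: [0.4742, -0.2766, 0.1348]
tool_rot: [0.939, 0.22, 0.247, 0.097]
force: [-1.1, -0.3, -4.1]
finger_gap: 0.643
```

Run:
```python
from h import *
err([.4676,-.2727,.133]);goal(30,24,-22.8,[.4676,-.2727,.133])
a=manip.snapshot("wrist");cv2.imwrite("pics/w7.png",a[:,:,::-1])
# ball visible in neck? compare brownness in neck region
for n,f in(("w4",None),("w7",a)):pass
b=cv2.cvtColor(cv2.GaussianBlur(a[180:440,230:420],(5,5),0),cv2.COLOR_RGB2HSV);old=cv2.cvtColor(cv2.imread("pics/w5.png"),cv2.COLOR_BGR2HSV)
print("ball hsv in w5",old[350,240],old[340,290],"glass",old[260,300])
m=((b[:,:,0]<20)&(b[:,:,1]>20)&(b[:,:,2]<125)).astype(np.uint8);print(m.sum(),cv2.connectedComponentsWithStats(m)[2][1:][:,[0,1,2,3,4]].tolist()[:8])
```

```text
12.95 [ 0.4742 -0.2766  0.1348] gap 0.6432116571323264 F [-1.0659 -0.2806 -4.0982]
tool x [0.7807 0.4611 0.4219] yaw 30.566411259514638 pitch 24.953556672785112 roll z.y 16.91100187746462
err tool mm [-4.101  -6.3201 -2.1156]
q [-0.9398  0.5214  2.0793  1.2176  0.4012 -0.9435] rotvec deg [-4.3211 -1.0746  0.1441]
dworld mm [-6.5821  3.8529 -1.7519] tool now [-4.101  -6.3201 -2.1156]
ball hsv in w5 [ 18  24 108] [18 28 91] glass [ 98  26 146]
1126 [[0, 160, 2, 2, 3], [184, 162, 4, 4, 7], [186, 167, 3, 4, 9], [2, 169, 1, 1, 1], [188, 171, 2, 3, 3], [186, 175, 2, 1, 2], [183, 178, 2, 2, 4], [2, 185, 3, 4, 5]]
```

Run:
```python
from h import *
def comps(bgr,name):
    b=cv2.cvtColor(cv2.GaussianBlur(bgr,(5,5),0),cv2.COLOR_BGR2HSV)
    m=((b[:,:,0]>8)&(b[:,:,0]<25)&(b[:,:,1]>12)&(b[:,:,1]<60)&(b[:,:,2]>70)&(b[:,:,2]<125)).astype(np.uint8)
    st=cv2.connectedComponentsWithStats(m)[2][1:];print(name,sorted(st.tolist(),key=lambda r:-r[4])[:4])
w5=cv2.resize(cv2.imread("pics/w5.png"),(320,300));comps(w5,"w5 ref")
comps(cv2.imread("pics/w7.png")[180:480,160:480],"w7")
```

```text
w5 ref [[171, 186, 25, 67, 1210], [132, 187, 23, 65, 853], [37, 50, 16, 32, 166], [36, 30, 13, 19, 102]]
w7 [[125, 189, 31, 69, 1180], [0, 0, 35, 53, 505], [171, 217, 13, 35, 242], [76, 241, 3, 12, 20]]
```

The ball still seems to be at the second ledge, and the roll only reached 18°. I'll roll further, more slowly.

Emit:
send_rows:
  motion:
    - {"travel": [-1,0.5,0],"rotation": [-2,-0.3,0],"gripper": 45}
    - {"travel": [-1,0.5,0],"rotation": [-2,-0.3,0],"gripper": 45}
    - {"travel": [-1,0.5,0],"rotation": [-2,-0.3,0],"gripper": 45}
    - {"travel": [-1,0.5,0],"rotation": [-2,0,0],"gripper": 45}
    - {"travel": [0,0.5,0],"rotation": [-2,0,0],"gripper": 45}
    - {"travel": [0,0,0],"rotation": [0,0,0],"gripper": 45}
    - {"travel": [0,0,0],"rotation": [0,0,0],"gripper": 45}
    - {"travel": [0,0,0],"rotation": [0,0,0],"gripper": 45}
    - {"travel": [0,0,0],"rotation": [0,0,0],"gripper": 45}
    - {"travel": [0,0,0],"rotation": [0,0,0],"gripper": 45}
    - {"travel": [0,0,0],"rotation": [0,0,0],"gripper": 45}
    - {"travel": [0,0,0],"rotation": [0,0,0],"gripper": 45}

```text
t: 14.0
tcp_pos: [0.4721, -0.2801, 0.1341]
tool_rot: [0.929, 0.198, 0.258, 0.177]
force: [-0.1, -0.5, -2.5]
finger_gap: 0.643
```

```bash
cat >> h.py <<'E'
def comps(bgr,name):
    b=cv2.cvtColor(cv2.GaussianBlur(bgr,(5,5),0),cv2.COLOR_BGR2HSV)
    m=((b[:,:,0]>8)&(b[:,:,0]<25)&(b[:,:,1]>12)&(b[:,:,1]<60)&(b[:,:,2]>70)&(b[:,:,2]<125)).astype(np.uint8)
    st=cv2.connectedComponentsWithStats(m)[2][1:];print(name,sorted(st.tolist(),key=lambda r:-r[4])[:4])
E
python3 - <<'E'
from h import *
err([.4676,-.2727,.133]);goal(30,24,-28,[.4676,-.2727,.133])
a=manip.snapshot("wrist")[:,:,::-1];cv2.imwrite("pics/w8.png",a);comps(np.ascontiguousarray(a[180:480,160:480]),"w8")
E
```

```text
14.0 [ 0.4721 -0.2801  0.1341] gap 0.6425115004787867 F [-0.1262 -0.5189 -2.4811]
tool x [0.7883 0.4594 0.4095] yaw 30.23170135302896 pitch 24.1704286137765 roll z.y 25.571518252274068
err tool mm [-0.5823 -8.052  -3.2701]
q [-0.9034  0.545   2.1818  2.0484  0.3342 -1.737 ] rotvec deg [ 0.1421 -0.25    0.1062]
dworld mm [-4.4812  7.3897 -1.0855] tool now [-0.5823 -8.052  -3.2701]
w8 [[74, 230, 5, 24, 49], [311, 276, 1, 7, 7], [249, 229, 3, 4, 5], [15, 290, 1, 3, 3]]
```

The ball has left the neck. Raise the carafe clear.

Emit:
send_rows:
  motion:
    - {"travel": [4,4.3,-8],"rotation": [0,0,0],"gripper": 45}
    - {"travel": [10,10.8,-20],"rotation": [0,0,0],"gripper": 45}
    - {"travel": [10,10.8,-20],"rotation": [0,0,0],"gripper": 45}
    - {"travel": [10,10.8,-20],"rotation": [0,0,0],"gripper": 45}
    - {"travel": [10,10.8,-20],"rotation": [0,0,0],"gripper": 45}
    - {"travel": [5,5,-10],"rotation": [0,0,0],"gripper": 45}
    - {"travel": [0,0,0],"rotation": [0,0,0],"gripper": 45}
    - {"travel": [0,0,0],"rotation": [0,0,0],"gripper": 45}

```text
t: 14.72
tcp_pos: [0.4737, -0.2784, 0.2237]
tool_rot: [0.928, 0.2, 0.263, 0.175]
force: [0.1, 0.3, -2.8]
finger_gap: 0.642
```

Run:
```python
from h import *
err([.4816,.0664,.25]);goal(-8.4,0,0,[.4816,.0664,.25])
```

```text
14.7167 [ 0.4737 -0.2784  0.2237] gap 0.6423201549722803 F [ 0.135   0.3067 -2.791 ]
tool x [0.7821 0.4626 0.4176] yaw 30.6077575078773 pitch 24.6800951152336 roll z.y 25.440452391141633
err tool mm [ 176.6673 -282.6364  -92.362 ]
q [-0.9057  0.3237  2.1018  1.1497  0.3385 -0.7953] rotvec deg [ 18.3393 -32.4728  31.5694]
dworld mm [  7.8917 344.7767  26.3089] tool now [ 176.6673 -282.6364  -92.362 ]
```

Emit:
send_rows:
  motion:
    - {"travel": [0,0,-2],"rotation": [1.53,-2.7,2.63],"gripper": 45}
    - {"travel": [0,0,-2],"rotation": [1.53,-2.7,2.63],"gripper": 45}
    - {"travel": [0,0,-2],"rotation": [1.53,-2.7,2.63],"gripper": 45}
    - {"travel": [0,0,-2],"rotation": [1.53,-2.7,2.63],"gripper": 45}
    - {"travel": [0,0,-2],"rotation": [1.53,-2.7,2.63],"gripper": 45}
    - {"travel": [0,0,-2],"rotation": [1.53,-2.7,2.63],"gripper": 45}
    - {"travel": [0,0,-2],"rotation": [1.53,-2.7,2.63],"gripper": 45}
    - {"travel": [0,0,-2],"rotation": [1.53,-2.7,2.63],"gripper": 45}
    - {"travel": [0,0,-2],"rotation": [1.53,-2.7,2.63],"gripper": 45}
    - {"travel": [0,0,0],"rotation": [1.53,-2.7,2.63],"gripper": 45}
    - {"travel": [0,0,0],"rotation": [1.53,-2.7,2.63],"gripper": 45}
    - {"travel": [0,0,0],"rotation": [1.53,-2.7,2.63],"gripper": 45}

```text
t: 15.72
tcp_pos: [0.4691, -0.2707, 0.2335]
tool_rot: [0.999, -0.029, 0.04, 0.016]
force: [0.2, -0.2, -3.2]
finger_gap: 0.639
```

Run:
```python
from h import *
err([.4816,.0664,.25]);goal(-8.4,0,0,[.4816,.0664,.25])
```

```text
15.7167 [ 0.4691 -0.2707  0.2335] gap 0.6389767235271555 F [ 0.2395 -0.2197 -3.1904]
tool x [ 0.9952 -0.0565  0.0805] yaw -3.246978976848275 pitch 4.6172553203525 roll z.y 1.7444633427789689
err tool mm [  -5.242  -336.5719  -27.2686]
q [-0.7452  0.3803  1.7015  0.0332  0.9784  0.866 ] rotvec deg [ 1.5404 -4.6924  5.0793]
dworld mm [ 12.5207 337.0797  16.4995] tool now [  -5.242  -336.5719  -27.2686]
```

Emit:
send_rows:
  motion:
    - {"travel": [0,0,0],"rotation": [0.5,-1.5,1.6],"gripper": 45}
    - {"travel": [-1,-15,-2],"rotation": [0.5,-1.5,1.6],"gripper": 45}
    - {"travel": [-2,-24,-2],"rotation": [0.5,-1.5,1.6],"gripper": 45}
    - {"travel": [-4,-33,-2],"rotation": [0,0,0],"gripper": 45}
    - {"travel": [-4,-36,-2],"rotation": [0,0,0],"gripper": 45}
    - {"travel": [-4,-36,-2],"rotation": [0,0,0],"gripper": 45}
    - {"travel": [-4,-36,0],"rotation": [0,0,0],"gripper": 45}
    - {"travel": [-4,-36,0],"rotation": [0,0,0],"gripper": 45}
    - {"travel": [-4,-36,0],"rotation": [0,0,0],"gripper": 45}
    - {"travel": [-4,-33,0],"rotation": [0,0,0],"gripper": 45}
    - {"travel": [-3,-25,0],"rotation": [0,0,0],"gripper": 45}
    - {"travel": [-2,-15,0],"rotation": [0,0,0],"gripper": 45}

```text
t: 16.72
tcp_pos: [0.4758, 0.0584, 0.2401]
tool_rot: [0.998, -0.069, 0.001, 0.002]
force: [-0.2, -0.7, -3.2]
finger_gap: 0.637
```

Emit:
send_rows:
  motion:
    - {"travel": [0,0,0],"rotation": [0,0,0],"gripper": 45}
    - {"travel": [0,0,0],"rotation": [0,0,0],"gripper": 45}

```text
t: 16.88
tcp_pos: [0.4767, 0.0558, 0.2405]
tool_rot: [0.998, -0.069, 0.002, 0.003]
force: [0.1, -0.5, -3.3]
finger_gap: 0.64
```

Run:
```python
from h import *
err([.4816,.0664,.048]);goal(-8.4,0,0,[.4816,.0664,.048])
a=manip.snapshot("wrist")[:,:,::-1];cv2.imwrite("pics/w9.png",a);b=manip.snapshot("scene")[:,:,::-1];d=manip.snapshot("side")[:,:,::-1]
cv2.imwrite("pics/s9.png",b);cv2.imwrite("pics/d9.png",d)
o=np.zeros((600,800,3),np.uint8);o[:300,:400]=cv2.resize(a,(400,300));o[:300,400:]=cv2.resize(b[195:270,375:475],(400,300),interpolation=cv2.INTER_CUBIC);o[300:]=cv2.resize(b[190:370,240:480],(800,600))[::1][:300];cv2.imwrite("pics/m9.png",o)
# brown in bowl numerically
h=cv2.cvtColor(b,cv2.COLOR_BGR2HSV)[210:250,395:440];print("saturated px in bowl",((h[:,:,0]<25)&(h[:,:,1]>70)).sum())
print(cv2.cvtColor(cv2.imread("pics/s1.png"),cv2.COLOR_BGR2HSV)[210:250,395:440][:,:,1].max())
m=(h[:,:,0]<25)&(h[:,:,1]>70);ys,xs=np.nonzero(m);print(xs.mean()+395 if len(xs) else None,ys.mean()+210 if len(ys) else None)
```

```text
16.8833 [0.4767 0.0558 0.2405] gap 0.6403998335025658 F [ 0.0613 -0.4911 -3.3213]
tool x [ 0.9905 -0.1375  0.0045] yaw -7.902383881153694 pitch 0.2550704276839176 roll z.y 0.33437949114691934
err tool mm [  2.5281 -12.2872 192.4457]
q [-0.1131  0.3193  1.7773 -0.0069  1.0407  1.5991] rotvec deg [ 0.3333 -0.2565  0.4969]
dworld mm [   4.8878   10.5924 -192.5009] tool now [  2.5281 -12.2872 192.4457]
saturated px in bowl 63
22
415.25396825396825 234.88888888888889
```

Brown pixels have appeared inside the bowl, at about (415,235), where there were none before. Before lowering, I'll check for slip in the grip against the picture taken after lifting.

Run:
```python
from h import *
a=cv2.Canny(cv2.imread("pics/w3.png",0),40,100);b=cv2.Canny(cv2.imread("pics/w9.png",0),40,100)
for y0,y1,x0,x1 in[(195,280,195,455),(420,470,225,425),(195,450,390,430),(195,450,225,260)]:
    r=cv2.matchTemplate(cv2.GaussianBlur(b,(5,5),0),cv2.GaussianBlur(a,(5,5),0)[y0:y1,x0:x1],cv2.TM_CCOEFF_NORMED);r=r[max(0,y0-20):y0+20,x0-20:x0+20]
    _,v,_,p=cv2.minMaxLoc(r);print(v,"shift px",p[0]-20,p[1]-min(20,y0))
```

```text
0.6854413747787476 shift px 0 0
0.9653812646865845 shift px 0 0
0.9393402934074402 shift px 0 0
0.8569199442863464 shift px 0 0
```

Emit:
send_rows:
  motion:
    - {"travel": [1.3,-6.2,10],"rotation": [0.3,-0.3,0.5],"gripper": 45}
    - {"travel": [1.3,-6.2,20],"rotation": [0,0,0],"gripper": 45}
    - {"travel": [0,0,30],"rotation": [0,0,0],"gripper": 45}
    - {"travel": [0,0,30],"rotation": [0,0,0],"gripper": 45}
    - {"travel": [0,0,30],"rotation": [0,0,0],"gripper": 45}
    - {"travel": [0,0,25],"rotation": [0,0,0],"gripper": 45}
    - {"travel": [0,0,15],"rotation": [0,0,0],"gripper": 45}
    - {"travel": [0,0,10],"rotation": [0,0,0],"gripper": 45}
    - {"travel": [0,0,8],"rotation": [0,0,0],"gripper": 45}
    - {"travel": [0,0,0],"rotation": [0,0,0],"gripper": 45}
    - {"travel": [0,0,0],"rotation": [0,0,0],"gripper": 45}

```text
t: 17.95
tcp_pos: [0.4836, 0.0656, 0.064]
tool_rot: [0.997, -0.075, 0.002, 0.001]
force: [-0.9, -0.5, -3.3]
finger_gap: 0.64
```

Run:
```python
from h import *
err([.4816,.0664,.048]);goal(-8.4,0,0,[.4816,.0664,.048])
```

```text
17.95 [0.4836 0.0656 0.064 ] gap 0.6403257630939121 F [-0.8638 -0.4649 -3.3085]
tool x [ 0.9888 -0.1495  0.0044] yaw -8.598323493144743 pitch 0.25376158495414086 roll z.y 0.11239706385600293
err tool mm [-2.1455 -0.5474 16.0185]
q [-0.0933  0.6322  1.9104 -0.0039  0.5947  1.6308] rotvec deg [ 0.1128 -0.2536 -0.1986]
dworld mm [ -1.974    0.8203 -16.0289] tool now [-2.1455 -0.5474 16.0185]
```

No slip, and no tilt beyond 0.3°. Lower the last 16 mm gently.

Emit:
send_rows:
  motion:
    - {"travel": [-1,0,5],"rotation": [0,-0.2,0],"gripper": 45}
    - {"travel": [-1,0,5],"rotation": [0,0,0],"gripper": 45}
    - {"travel": [0,0,3],"rotation": [0,0,0],"gripper": 45}
    - {"travel": [0,0,1.5],"rotation": [0,0,0],"gripper": 45}
    - {"travel": [0,0,0],"rotation": [0,0,0],"gripper": 45}
    - {"travel": [0,0,0],"rotation": [0,0,0],"gripper": 45}

```text
t: 18.45
tcp_pos: [0.4812, 0.0661, 0.0495]
tool_rot: [0.997, -0.075, 0.0, 0.001]
force: [-0.6, -0.2, -2.5]
finger_gap: 0.642
```

Emit:
send_rows:
  motion:
    - {"travel": [0,0,1],"rotation": [0,0,0],"gripper": 45}
    - {"travel": [0,0,0.8],"rotation": [0,0,0],"gripper": 45}
    - {"travel": [0,0,0],"rotation": [0,0,0],"gripper": 45}
    - {"travel": [0,0,0],"rotation": [0,0,0],"gripper": 45}

```text
t: 18.78
tcp_pos: [0.4813, 0.066, 0.0481]
tool_rot: [0.997, -0.075, 0.001, 0.001]
force: [-1.4, -0.6, 2.6]
finger_gap: 0.643
```

Contact: the force has gone from -3 to +2.6 N. Release and withdraw upward.

Emit:
send_rows:
  motion:
    - {"travel": [0,0,0],"rotation": [0,0,0],"gripper": 60}
    - {"travel": [0,0,0],"rotation": [0,0,0],"gripper": 70}
    - {"travel": [0,0,0],"rotation": [0,0,0],"gripper": 85}
    - {"travel": [0,0,0],"rotation": [0,0,0],"gripper": 85}
    - {"travel": [0,0,0],"rotation": [0,0,0],"gripper": 85}
    - {"travel": [0,0,0],"rotation": [0,0,0],"gripper": 85}
  newtons: 30

```text
t: 19.28
tcp_pos: [0.4813, 0.066, 0.0477]
tool_rot: [0.997, -0.075, 0.0, 0.001]
force: [0.6, -0.2, 0.4]
finger_gap: 0.997
```

Emit:
send_rows:
  motion:
    - {"travel": [0,0,-8],"rotation": [0,0,0],"gripper": 85}
    - {"travel": [0,0,-15],"rotation": [0,0,0],"gripper": 85}
    - {"travel": [0,0,-25],"rotation": [0,0,0],"gripper": 85}
    - {"travel": [0,0,-30],"rotation": [0,0,0],"gripper": 85}
    - {"travel": [0,0,-35],"rotation": [0,0,0],"gripper": 85}
    - {"travel": [0,0,-35],"rotation": [0,0,0],"gripper": 85}
    - {"travel": [0,0,-35],"rotation": [0,0,0],"gripper": 85}
    - {"travel": [0,0,-35],"rotation": [0,0,0],"gripper": 85}
    - {"travel": [0,0,-35],"rotation": [0,0,0],"gripper": 85}
    - {"travel": [0,0,-20],"rotation": [0,0,0],"gripper": 85}
    - {"travel": [0,0,0],"rotation": [0,0,0],"gripper": 85}
    - {"travel": [0,0,0],"rotation": [0,0,0],"gripper": 85}

```text
t: 20.28
tcp_pos: [0.4813, 0.0667, 0.3222]
tool_rot: [0.997, -0.075, 0.002, 0.001]
force: [0.0, -0.7, 0.0]
finger_gap: 0.994
```

Run:
```python
from h import *
s=manip.sense();print(s["t"],s["tcp_pos"],s["force"],s["finger_gap"])
a=manip.snapshot("wrist")[:,:,::-1];b=manip.snapshot("scene")[:,:,::-1]
o=np.zeros((600,800,3),np.uint8);o[:300,:400]=cv2.resize(a,(400,300));o[:300,400:]=cv2.resize(b[195:270,375:475],(400,300),interpolation=cv2.INTER_CUBIC)
o[300:,:400]=cv2.resize(b[200:380,200:440],(400,300),interpolation=cv2.INTER_CUBIC);o[300:,400:]=cv2.resize(b,(400,300));cv2.imwrite("pics/m10.png",o)
```

```text
20.2833 [0.4813 0.0667 0.3222] [ 0.0234 -0.6937  0.0015] 0.9944783226434198
```

No views are left, so I'll finish the check numerically against the starting picture.

Run:
```python
from h import *
c=manip.calibration("scene");b=np.ascontiguousarray(manip.snapshot("scene")[:,:,::-1]);ref=cv2.imread("pics/s1.png")
h=cv2.cvtColor(b,cv2.COLOR_BGR2HSV);m=np.zeros(h.shape[:2],np.uint8);m[205:255,390:445]=((h[205:255,390:445,0]<25)&(h[205:255,390:445,1]>70))
n,_,st,ce=cv2.connectedComponentsWithStats(m);print("ball blob",st[1:].tolist(),ce[1:])
for p in ce[1:]:print("ball world",ray(c,p,.022))
g=lambda i:cv2.GaussianBlur(cv2.cvtColor(i,cv2.COLOR_BGR2GRAY),(3,3),0)
for nm,(x0,y0,x1,y1) in dict(bowl=(396,214,442,254),carafeB=(308,228,398,296),target=(265,262,360,340),mug=(232,385,295,445),mill=(235,218,266,278),garlic=(222,265,252,294)).items():
    r=cv2.matchTemplate(g(b)[y0-12:y1+12,x0-12:x1+12],g(ref)[y0:y1,x0:x1],cv2.TM_CCOEFF_NORMED);_,v,_,p=cv2.minMaxLoc(r);print(nm,round(v,3),p[0]-12,p[1]-12)
```

```text
ball blob [[411, 231, 9, 9, 62]] [[415.2581 234.8226]]
ball world [ 0.3884 -0.3248  0.022 ]
bowl 0.863 0 0
carafeB 0.994 0 0
target 0.997 0 0
mug 0.993 0 0
mill 0.981 0 0
garlic 0.756 0 0
```

```bash
python3 -c "
from station import manip
print(manip.sign_off())"
```

```text
the job is handed in; nothing more can be done
None
```

The ball is out of the left carafe and in the white bowl. That carafe lies flat on the board again where it was, and I have handed the job in at about 20 s.

**What I did:** I gripped the left carafe (the one at +y) by its neck, carried it over to the bowl and tipped the mouth 24° down. I rocked it +22° to get the ball past the first ledge, then the other way to get it past the second. Then I laid it back, let go and withdrew upwards.

**What did not go to plan:**
- **Second rock:** it stopped at about 15° because the wrist was near a singularity. I unrolled, turned the carafe's heading to about +30° over the bowl, and tried again. That reached only 18°, so I rolled on slowly to 28°, and the ball left the neck.
- **First move:** the first move calls were refused because some rows had no rotation value.

**Last checks:**
- **Ball:** a single ball-coloured blob shows in the bowl, about 9 mm from its measured centre.
- **Carafes, bowl, mug and pepper mill:** no pixel shift against an earlier picture taken before the carafe was touched.
- **Weaker matches:** the bowl matched at 0.86, probably because the ball is now in it. The garlic matched at 0.76, which I put down to the arm's shadow.
- **Arm:** about 0.32 m up with the gripper open, touching nothing.
- **Not checked:** the final picture could not be viewed because the limit was reached, so these last checks are numerical only. I did not check the lemon separately.

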